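Strip a fuel pump module to its inspection places

ROBOT

A 6-joint arm with a two-finger parallel gripper is mounted at the origin on the work surface. World frame = base frame: x ahead of the robot, y to its left, z up, the work surface at z = 0. Lengths are in m, angles in rad, forces in N, time in s.
With the tool pointing down it reaches from about 0.4 to 0.925 m from the base axis. Payload 12.5 kg.
Tool frame: the origin (TCP) lies at the very end of the fingers, on their centre line; the grasp point (between the pads) lies 19 mm behind it; z points along the fingers, x is the direction in which the jaws open and shut, and the axes are right-handed (so a half turn about z gives the same grasp; the last joint's range is limited). The gripper opens to 95 mm and grips with 3 to 60 N. Pads are 20 mm wide; open, the fingers measure 119 mm over their backs; the gripper's body (75 mm by 180 mm) begins 59 mm behind the grasp point.
Start: joints at [1.24, 0.491, 1.559, -0, 1.092, -0.106], TCP at [0.139, 0.609, 0.215] pointing down, gripper open.
Joint ranges: [-3.1, 3.1], [-0.84, 2.19], [0.05, 2.79], [-1.13, 4.28], [0.06, 2.93], [-2.69, 2.69]. Speed limits (rad/s): [2.22, 2.22, 2.79, 3.14, 3.14, 3.14].

INTERFACE

Orientations are given as a rotation vector (axis times angle).
In Python, from station import r gives the robot as it stands. The module is installed in compiled form; this text tells all that it offers.
- The arm moves only by the tool jog_arm, never from a script. Its argument "rows" is one flat list of numbers, 7 for each row, row after row: the shift along the tool's x, y, z in cm, then the turn, a rotation vector about the tool's x, y, z in degrees, then the gripper command: -1 is shut, 1 is fully open, values between are in proportion. In form: [x, y, z, rx, ry, rz, jaw, x, y, z, rx, ry, rz, jaw, ...]. A call has 1 to 5 rows; each row shifts and turns the commanded pose from where the row before left it, along the tool's axes as they then stand; what a row does not reach is not made up. A row lasts 1/12 s, in which the tool goes at most 41.7 mm and 7.16 degrees, less where a joint would pass 70% of its speed; a pose out of reach is approached as far as the arm can. A call is refused whole if a number of a shift passes 4.17 or a number of a turn 7.16, either way. A call with a gripper value outside its range is refused whole. The fingers move at their own pace and stop on an object; the grip force is fixed at half the most. Time passes only in rows, so rows that do not move let the fingers close. It gives the time, the measured TCP pose, the force and the opening at its end, in the units of the state.
- r.get_obs(): the state, without advancing time (a new reading comes with each control period).
- r.snapshot(name): name is "side" or "top" or "wrist"; returns the picture (400x640x3 uint8, red, green, blue); there is no depth.
- r.camera_params(name): a dict with "vfov" (degrees; the focal length in pixels is half the picture's height over the tangent of half this angle, whatever the lens; pixels are square), "cx", "cy" (the principal point, pixels), "dist" ([k1, k2, p1, p2, k3] as OpenCV has them; the pictures are not rectified), "T" (4x4, takes a point from camera to world coordinates). Camera axes: x right, y down, z forward; pixel columns grow to the right and rows downward; lengths in m; the calibration is good to about 2 mm. A picture is of the moment at which its call begins: read the wrist's pose just before it. camera_params takes no time and is no camera call; for the wrist camera it gives the pose at the moment of the call.
- r.close_job(): hands the job in, once; it reports no verdict.
The state is a dict: "clock": time; "joint_pos": joint angles; "joint_velocities": joint speeds; "effort": joint torques, N m; "tcp_pos": TCP position; "tcp_rot": TCP orientation; "force": force on the tool from outside, world axes, zero at the start; "torque": the same for the moment, N m; "gripper_width": finger opening in m.
Only numpy, scipy, OpenCV 4.12 (cv2) and the standard library are available. Lean on these libraries where they do the work, as an engineer would, in place of code of your own. Each camera call takes 0.05 s, during which the arm holds its last target. There are 200 camera calls.

TASK

Take the stacked fuel pump module apart from the top down, one part at a time: stand the black regulator in the red dish, then the pump upright in the green cradle, then lay the orange lock ring flat over the yellow post, and last stand the cream pot in the blue tray. Set every part down without dropping it or letting it tip over, let go of each before taking the next, and leave the spray can and the screwdriver where they are.

Things in the scene. Friction and masses are not known exactly. Their poses are not given: they have to be found in the camera images.
- regulator: Pressure regulator, top of the stack: upright black cylinder, 28 mm diameter, 46 mm tall, brass-coloured disc on its top, about 60 g. Origin at the centre of its underside, z up. It just rests on the pump's flat top.
- pump: Fuel pump, second from the top: upright aluminium can, 40 mm diameter, with a black band near its top, on a white foot collar 46 mm diameter and 10 mm high; 70 mm tall in all, about 260 g. Origin at the centre of its underside, z up. It just rests on the flat top of the pot's neck.
- lock_ring: Orange lock ring, third from the top: flat ring 66 mm outside, 46 mm inside diameter, 18 mm high, about 45 g, with two lugs (22 mm wide, 10 mm high) that stand out along its own +x and -x to 48 mm from the centre, so that it is 96 mm long along x and can be gripped across its y (66 mm). It lies on the pot's shoulder, loosely round the neck (3 mm play). Origin at the centre of its underside, z up.
- pot: Cream reservoir pot, bottom of the stack, loose on the bench: solid round body 110 mm diameter and 50 mm high, flat shoulder, and on it a central neck 40 mm diameter that rises a further 26 mm (76 mm tall in all) and by which it can be gripped; about 220 g. Origin at the centre of its underside, z up.
- red_dish: Small round red dish for the regulator, fixed to the bench: 56 mm outside, 50 mm inside diameter, flat inner floor 4 mm above the bench, rim 14 mm above it. Origin at the centre of its underside, on the bench.
- green_cradle: Round green cradle for the pump, fixed: 74 mm outside, 66 mm inside diameter, flat inner floor 4 mm above the bench, rim 16 mm above it. Origin at the centre of its underside, on the bench.
- yellow_post: Stand for the lock ring, fixed: dark steel drum 60 mm diameter whose flat top is 40 mm above the bench, with an upright yellow post 26 mm diameter at its centre that ends 72 mm above the bench. The ring goes over the post and rests on the drum. Origin at the centre of its underside, on the bench.
- blue_tray: Large round blue tray for the pot, fixed: 138 mm outside, 132 mm inside diameter, flat inner floor 4 mm above the bench, rim 16 mm above it. Origin at the centre of its underside, on the bench.
- spray_can: Bystander: upright can with a white band, 56 mm diameter, 150 mm tall, loose, at the right of the work. Origin at the centre of its underside. Not to be moved.
- screwdriver: Bystander: screwdriver with a red handle, about 200 mm long, lying loose on the bench at the left of the work, its own x along the shaft, origin near its middle. Not to be moved.
There are look-alikes about, which are no part of the job. Of the things like the red_dish, leave any that is grey or purple; of the rest the larger one is meant.

How it is judged:
On the way, in this order (a step that is already met when the one before it is completed fails the run):
1. the regulator stands released in the red dish (horizontal distance between regulator and red_dish below 0.015 m and z of regulator in the frame of red_dish between 0 and 0.009 m and angle between regulator's own z axis and vertical below 0.12 rad and contact force between the fingers and regulator below 0.1 N and linear speed of regulator below 0.03 m/s and angular speed of regulator below 0.3 rad/s), for 0.2 s.
2. the pump stands released in the green cradle (horizontal distance between pump and green_cradle below 0.015 m and z of pump in the frame of green_cradle between 0 and 0.009 m and angle between pump's own z axis and vertical below 0.12 rad and contact force between the fingers and pump below 0.1 N and linear speed of pump below 0.03 m/s and angular speed of pump below 0.3 rad/s), for 0.2 s.
3. the lock ring lies released over the yellow post (horizontal distance between lock_ring and yellow_post below 0.015 m and z of lock_ring in the frame of yellow_post between 0.036 and 0.045 m and angle between lock_ring's own z axis and vertical below 0.12 rad and contact force between the fingers and lock_ring below 0.1 N and linear speed of lock_ring below 0.03 m/s and angular speed of lock_ring below 0.3 rad/s), for 0.2 s.
4. the pot stands released in the blue tray (horizontal distance between pot and blue_tray below 0.015 m and z of pot in the frame of blue_tray between 0 and 0.009 m and angle between pot's own z axis and vertical below 0.12 rad and contact force between the fingers and pot below 0.1 N and linear speed of pot below 0.03 m/s and angular speed of pot below 0.3 rad/s), for 0.2 s.
At the end, for the whole second after the job is handed in: The regulator stands in the red dish, the pump in the green cradle, the lock ring lies over the yellow post on its drum and the pot stands in the blue tray: each within 15 mm of the middle of its place, down on its floor (-4 to +5 mm), upright within 0.12 rad, released and at rest (all of step 1 and all of step 2 and all of step 3 and all of step 4); the robot touches nothing.
It fails at once if a part of the stack falls over (angle between any of regulator, pump, lock_ring, pot's own z axis and vertical above 0.8 rad).
It fails at once if a part is dropped (falls free of the fingers at more than 0.7 m/s, a fall of about 25 mm) ((linear speed of regulator above 0.7 m/s and contact force between the fingers and regulator below 0.05 N) or (linear speed of pump above 0.7 m/s and contact force between the fingers and pump below 0.05 N) or (linear speed of lock_ring above 0.7 m/s and contact force between the fingers and lock_ring below 0.05 N) or (linear speed of pot above 0.7 m/s and contact force between the fingers and pot below 0.05 N)).
It fails at once if the spray can is moved more than 30 mm (distance of spray_can from where it was at the start of the episode above 0.03 m).
It fails at once if the screwdriver is moved more than 30 mm (distance of screwdriver from where it was at the start of the episode above 0.03 m).
It also fails if it takes over 114 s, if anything falls off the work surface, if the arm or the gripper's body presses on something with over 40 N, if the wrist force passes 120 N, or if a joint passes its speed limit or range.

## Working session

There is one attempt and no reset: what is moved stays moved. The work goes in short steps, Python scripts to look and compute and a tool call to move; the robot and the scene stay as the last step left them, time stands still between calls to the robot, and variables do not carry over. Pictures are saved under pics/ and viewed, about 12 in all and at most 16, crops included, and the job is handed in when it is done.

Besides the shell and the picture viewer there is one more tool, called after ">>>" by a JSON object that holds its "op" and its "data", one argument or row to a line. jog_arm: Moves the arm, as the interface text tells. Its arguments: {"type":"object","properties":{"rows":{"type":"array","items":{"type":"number"}}},"required":["rows"]}

```bash
mkdir -p pics; cat > h.py <<'E'
import numpy as np, cv2
from scipy.spatial.transform import Rotation as R
from station import r
def cam(n):
    p=r.camera_params(n); f=200/np.tan(np.radians(p["vfov"])/2)
    return np.array([[f,0,p["cx"]],[0,f,p["cy"]],[0,0,1.]]),np.array(p["dist"],float),np.array(p["T"])
def snap(n,name=None):
    c=cam(n); im=np.array(r.snapshot(n))
    if name: cv2.imwrite("pics/"+name+".png",im[:,:,::-1])
    return im,c
def ray(c,uv,z):
    K,d,T=c
    q=cv2.undistortPoints(np.array(uv,float).reshape(-1,1,2),K,d).reshape(-1,2)
    D=np.c_[q,np.ones(len(q))]@T[:3,:3].T; o=T[:3,3]
    return o+D*((z-o[2])/D[:,2])[:,None]
def state():
    o=r.get_obs(); print({k:np.round(o[k],4).tolist() for k in("clock","tcp_pos","tcp_rot","force","gripper_width","joint_pos")})
    return o
E
python3 - <<'E'
from h import *
o=state(); print(R.from_rotvec(o["tcp_rot"]).as_matrix().round(3))
a,c=snap("top","top0"); b,c2=snap("side","side0")
for x in (c,c2): print(x[0].round(1).tolist(),x[1],x[2].round(3).tolist())
cv2.imwrite("pics/both.png",cv2.resize(np.vstack([a,b])[:,:,::-1],(480,600)))
E
```

```text
{'clock': 0.0, 'tcp_pos': [0.1392, 0.609, 0.2141], 'tcp_rot': [2.4561, 1.9579, -0.0014], 'force': [-0.3029, 0.1885, -0.2952], 'gripper_width': 0.0949, 'joint_pos': [1.2404, 0.4915, 1.5595, -0.0, 1.0917, -0.1056]}
[[ 0.223  0.975 -0.   ]
 [ 0.975 -0.223 -0.001]
 [-0.001 -0.    -1.   ]]
[[408.7, 0.0, 315.7], [0.0, 408.7, 198.3], [0.0, 0.0, 1.0]] [-0.05478474  0.          0.          0.          0.        ] [[-0.008, -0.985, 0.174, 0.396], [-0.999, 0.002, -0.035, 0.033], [0.034, -0.174, -0.984, 1.112], [0.0, 0.0, 0.0, 1.0]]
[[506.1, 0.0, 319.8], [0.0, 506.1, 198.4], [0.0, 0.0, 1.0]] [-0.02663355  0.          0.          0.          0.        ] [[0.814, -0.413, 0.408, 0.072], [-0.58, -0.597, 0.554, -0.708], [0.015, -0.688, -0.726, 1.045], [0.0, 0.0, 0.0, 1.0]]
```

View pics/top0.png

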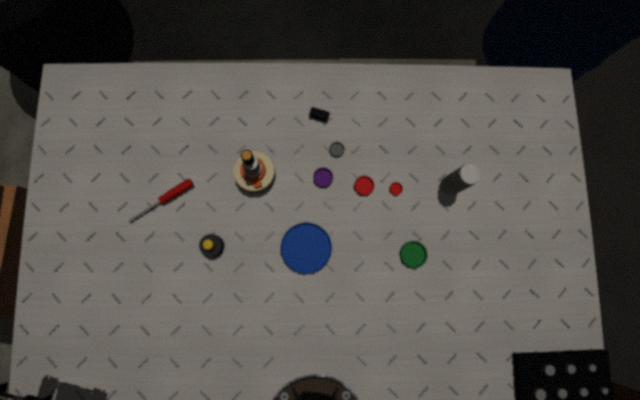

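View pics/side0.png

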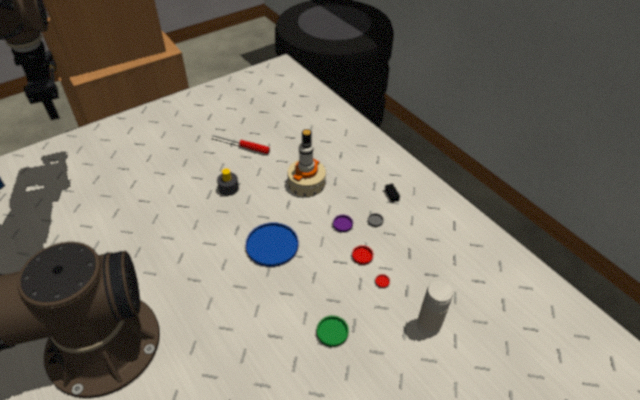

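The top view shows the stack at (255,170), red dish at (364,186), green cradle at (413,254), blue tray at (306,248), post at (211,246), can at (460,180) and screwdriver at (165,200). The small red, purple and grey dishes are decoys. The side view shows the same layout.

```bash
python3 - <<'E'
from h import *
for n in("top","side"):
    im,c=snap(n); h=cv2.cvtColor(im,cv2.COLOR_RGB2HSV)
    def blobs(lo,hi,z,lab,amin=25):
        m=cv2.inRange(h,lo,hi); 
        for k in cv2.findContours(m,cv2.RETR_EXTERNAL,cv2.CHAIN_APPROX_NONE)[0]:
            if cv2.contourArea(k)<amin: continue
            (u,v),w,a=cv2.fitEllipse(k); print(n,lab,(round(u),round(v)),np.round(w,1),ray(c,[[u,v]],z)[0].round(4)[:2])
    blobs((0,170,70),(4,255,255),.012,"red"); blobs((50,100,40),(80,255,255),.012,"green",100)
    blobs((100,150,60),(120,255,255),.012,"blue",300); blobs((22,150,100),(32,255,255),.068,"yellow",15)
    blobs((10,120,100),(21,255,255),.192,"brass",8); blobs((5,170,100),(14,255,255),.068,"orange",8)
    x,y=((200,130) if n=="top" else (260,120))
    cv2.imwrite(f"pics/c_{n}.png",cv2.resize(im[y:y+90,x:x+100,::-1],None,fx=5,fy=5,interpolation=cv2.INTER_CUBIC))
a,b=[cv2.imread(f"pics/c_{n}.png") for n in("top","side")]
cv2.imwrite("pics/c.png",cv2.resize(np.hstack([a,b]),None,fx=.8,fy=.8))
E
```

```text
top red (395, 188) [10.8 11.1] [ 0.6173 -0.2271]
top red (177, 190) [ 6.2 46. ] [0.6145 0.3741]
top red (364, 185) [17.4 17.6] [ 0.6258 -0.1387]
top green (413, 254) [24.8 25.2] [ 0.4356 -0.2676]
top blue (306, 248) [48.  48.6] [0.4547 0.0222]
top yellow (208, 244) [8.  8.4] [0.4632 0.2713]
top brass (6, 208) [ 7.2 15.8] [0.5368 0.7118]
top brass (258, 184) [4.9 9.5] [0.5926 0.1331]
top brass (241, 170) [ 2.7 10.3] [0.6249 0.1714]
top brass (260, 168) [ 9.2 16.3] [0.6298 0.1298]
top brass (246, 155) [7.4 8.3] [0.6618 0.1615]
top orange (257, 184) [4.6 7.2] [0.6193 0.1474]
top orange (242, 170) [2.  8.8] [0.6544 0.1883]
top orange (250, 166) [21.6 29.8] [0.6668 0.169 ]
side red (382, 281) [11.1 12.5] [ 0.6159 -0.2321]
side red (362, 255) [16.6 19. ] [ 0.6256 -0.1425]
side red (255, 147) [ 6.  34.2] [0.6142 0.3763]
side green (332, 331) [29.  30.3] [ 0.4357 -0.2708]
side blue (272, 244) [41.  50.1] [0.4543 0.0179]
side yellow (226, 172) [7.  9.1] [0.4634 0.2677]
side brass (306, 169) [15.6 26.7] [0.5805 0.0434]
side brass (306, 132) [4.4 7.7] [0.6625 0.1607]
side brass (129, 59) [ 25.4 111.4] [0.4085 0.7768]
side orange (306, 169) [14.  25.1] [0.6548 0.1527]
```

View pics/c.png

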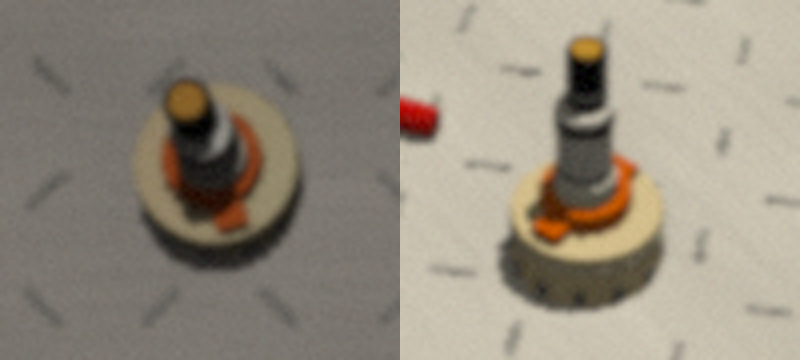

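The two views agree to about 4 mm. I'll rise while turning to yaw 90°, so tool x = world y and tool y = world x, then travel to above the stack.

>>> {"op": "jog_arm", "data": {
  "rows": [0,0,-4.1,0,0,-6.45,1,0,0,-4.1,0,0,-6.45,1,0,0,0,0,0,0,1]
}}

```text
clock: 0.45
tcp_pos: [0.1399, 0.6112, 0.3041]
tcp_rot: [-2.21, -2.226, -0.015]
force: [0.3, 1.3, 0.4]
gripper_width: 0.095
```

>>> {"op": "jog_arm", "data": {
  "rows": [-2.6,3.0,0,0,0,0,1,-2.6,3.0,0,0,0,0,1,-2.6,3.0,0,0,0,0,1,-2.6,3.0,0,0,0,0,1,-2.6,3.0,0,0,0,0,1]
}}

```text
clock: 0.87
tcp_pos: [0.2903, 0.4779, 0.2965]
tcp_rot: [-2.221, -2.222, -0.0]
force: [1.0, 1.0, 0.6]
gripper_width: 0.095
```

>>> {"op": "jog_arm", "data": {
  "rows": [-2.6,3.0,0,0,0,0,1,-2.6,3.0,0,0,0,0,1,-2.6,3.0,0,0,0,0,1,-2.6,3.0,0,0,0,0,1,-2.6,3.0,0,0,0,0,1]
}}

```text
clock: 1.28
tcp_pos: [0.4406, 0.3478, 0.2966]
tcp_rot: [-2.222, -2.221, -0.001]
force: [0.0, 1.2, 0.7]
gripper_width: 0.0951
```

>>> {"op": "jog_arm", "data": {
  "rows": [-2.6,3.0,0,0,0,0,1,-2.6,3.0,0,0,0,0,1,-2.6,3.0,0,0,0,0,1,-2.6,3.0,0,0,0,0,1,0,0,0,0,0,0,1]
}}

```text
clock: 1.7
tcp_pos: [0.5636, 0.2411, 0.2957]
tcp_rot: [2.226, 2.216, -0.0]
force: [-0.1, 0.7, 0.1]
gripper_width: 0.0951
```

```bash
python3 - <<'E'
from h import *
o=state(); print(R.from_rotvec(o["tcp_rot"]).as_matrix().round(3))
im,c=snap("wrist","w1"); print(c[0].round(1).tolist(),c[1],c[2].round(3).tolist())
E
```

```text
{'clock': 1.7, 'tcp_pos': [0.5636, 0.2411, 0.2957], 'tcp_rot': [2.2257, 2.2155, -0.0004], 'force': [-0.0945, 0.7258, 0.0759], 'gripper_width': 0.0951, 'joint_pos': [0.297, 0.4062, 1.4791, -0.0012, 1.2559, -1.2688]}
[[ 0.005  1.     0.001]
 [ 1.    -0.005 -0.001]
 [-0.001  0.001 -1.   ]]
[[336.3, 0.0, 319.9], [0.0, 336.3, 203.7], [0.0, 0.0, 1.0]] [-0.07303464  0.          0.          0.          0.        ] [[0.004, 0.957, 0.289, 0.483], [1.0, -0.004, -0.002, 0.241], [-0.001, 0.289, -0.957, 0.466], [0.0, 0.0, 0.0, 1.0]]
```

View pics/w1.png

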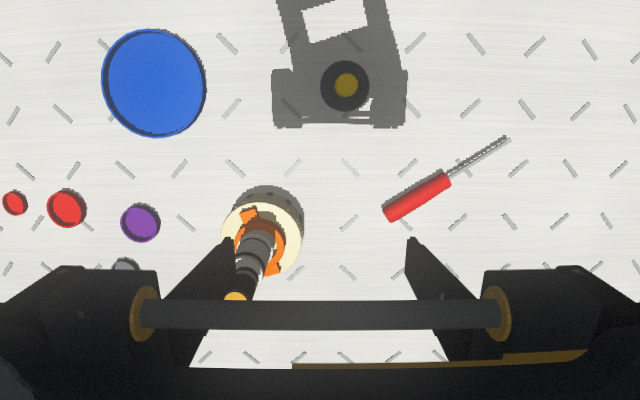

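The wrist view shows the stack at (255,235), with its brass top partly behind the gripper bar at (235,297). The blue tray is at (154,82), red dish at (67,208) and post at (345,85). I'll refine positions from this.

```bash
python3 - <<'E'
from h import *
im,c=snap("wrist"); h=cv2.cvtColor(im,cv2.COLOR_RGB2HSV)
def blobs(lo,hi,z,lab,amin=25):
    m=cv2.inRange(h,lo,hi)
    for k in cv2.findContours(m,cv2.RETR_EXTERNAL,cv2.CHAIN_APPROX_NONE)[0]:
        if cv2.contourArea(k)<amin: continue
        (u,v),w,a=cv2.fitEllipse(k); x,y,ww,hh=cv2.boundingRect(k); print(lab,(round(u),round(v)),np.round(w,1),(x,y,ww,hh),ray(c,[[u,v],[x+ww/2,y]],z).round(4)[:,:2].tolist())
blobs((0,150,70),(4,255,255),.012,"red",100); blobs((100,130,60),(120,255,255),.012,"blue",300)
blobs((20,120,120),(30,255,255),.192,"brass",40); blobs((20,120,80),(30,255,255),.072,"yellow",40);blobs((18,20,170),(32,110,255),.05,"cream",100)
blobs((5,170,100),(16,255,255),.06,"orange",40)
E
```

```text
red (62, 211) [29.4 37.4] (46, 194, 34, 35) [[0.6283, -0.1422], [0.6013, -0.135]]
red (12, 205) [15.8 24. ] (1, 194, 21, 23) [[0.6175, -0.2261], [0.6006, -0.2224]]
red (413, 202) [14.2 94.8] (383, 177, 66, 47) [[0.6152, 0.374], [0.5795, 0.3754]]
blue (150, 85) [ 98.3 110. ] (100, 31, 102, 109) [[0.4544, 0.0204], [0.3882, 0.0288]]
brass (233, 297) [ 5.4 19.7] (223, 294, 20, 6) [[0.6548, 0.1598], [0.6516, 0.1605]]
brass (345, 86) [19.3 20.1] (335, 76, 20, 22) [[0.4683, 0.2619], [0.4606, 0.2621]]
yellow (141, 319) [20.  44.2] (130, 299, 10, 42) [[0.7689, -0.012], [0.7364, -0.0144]]
yellow (489, 314) [39.5 61. ] (501, 295, 10, 46) [[0.7621, 0.478], [0.7319, 0.4979]]
yellow (232, 297) [ 5.3 20. ] (223, 294, 20, 6) [[0.7307, 0.1234], [0.7262, 0.1245]]
yellow (344, 87) [21.6 23. ] (333, 76, 23, 23) [[0.4634, 0.2697], [0.4517, 0.27]]
cream (259, 241) [68.5 75.8] (219, 204, 82, 74) [[0.658, 0.1604], [0.6063, 0.1644]]
orange (273, 257) [14.5 44.4] (263, 232, 20, 46) [[0.6774, 0.1792], [0.6413, 0.1811]]
orange (238, 236) [ 4.7 18.2] (234, 229, 10, 17) [[0.6475, 0.1344], [0.6371, 0.137]]
orange (246, 217) [10.8 18.1] (238, 211, 18, 15) [[0.621, 0.1469], [0.6126, 0.1491]]
```

>>> {"op": "jog_arm", "data": {
  "rows": [-2.0,2.46,0,0,0,0,1,-2.0,2.46,0,0,0,0,1,-2.0,2.46,0,0,0,0,1,-2.0,2.46,0,0,0,0,1,0,0,3,0,0,0,1]
}}

```text
clock: 2.22
tcp_pos: [0.6621, 0.1637, 0.2709]
tcp_rot: [2.219, 2.216, 0.011]
force: [1.3, 1.1, 0.4]
gripper_width: 0.0948
```

>>> {"op": "jog_arm", "data": {
  "rows": [0,0,3,0,0,0,1,0,0,3,0,0,0,1,0,0,2.5,0,0,0,1,0,0,1.6,0,0,0,1,0,0,0,0,0,0,1]
}}

```text
clock: 2.63
tcp_pos: [0.6556, 0.1667, 0.1621]
tcp_rot: [-2.217, -2.221, 0.007]
force: [0.8, 0.6, 0.5]
gripper_width: 0.0952
```

```bash
python3 - <<'E'
from h import *
state(); a,c=snap("wrist"); b,_=snap("side")
cv2.imwrite("pics/g1.png",np.hstack([cv2.resize(a[180:380,150:490,::-1],(510,300)),cv2.resize(b[90:210,250:365,::-1],(288,300))]))
E
```

```text
{'clock': 2.6333, 'tcp_pos': [0.6556, 0.1667, 0.1621], 'tcp_rot': [-2.2172, -2.2205, 0.007], 'force': [0.7917, 0.6108, 0.5026], 'gripper_width': 0.0952, 'joint_pos': [0.1513, 0.6168, 1.4735, 0.0003, 1.0571, -1.4212]}
```

View pics/g1.png

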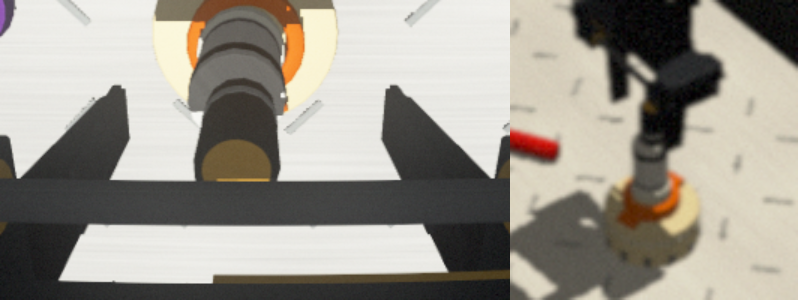

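The regulator is between the jaws but about 7 mm toward −y of the centre line (image column 236, centre 255). I'll check the settled pose before correcting.

```bash
python3 - <<'E'
from h import *
state(); im,c=snap("wrist"); state(); h=cv2.cvtColor(im,cv2.COLOR_RGB2HSV)
m=cv2.inRange(h,(14,90,40),(30,255,255)); m[:, :250]=0; m[:,370:]=0
for k in cv2.findContours(m,cv2.RETR_EXTERNAL,cv2.CHAIN_APPROX_NONE)[0]:
    if cv2.contourArea(k)>150:
        q=k.reshape(-1,2); x,y,w,hh=cv2.boundingRect(k); print((x,y,w,hh),ray(c,[[x,y+hh/2],[x+w,y+hh/2],[x+w/2,y]],.192).round(4).tolist())
E
```

```text
{'clock': 2.7333, 'tcp_pos': [0.6575, 0.1666, 0.1661], 'tcp_rot': [-2.2197, -2.2228, 0.0001], 'force': [0.2685, 0.6366, 0.5823], 'gripper_width': 0.0952, 'joint_pos': [0.1508, 0.6132, 1.4688, 0.0002, 1.0598, -1.4215]}
{'clock': 2.7833, 'tcp_pos': [0.658, 0.1664, 0.167], 'tcp_rot': [2.2196, 2.2222, 0.0021], 'force': [0.9643, -0.6751, -0.0115], 'gripper_width': 0.0951, 'joint_pos': [0.1504, 0.6123, 1.4679, 0.0002, 1.0599, -1.4216]}
(292, 364, 78, 5) [[0.712, 0.1511, 0.192], [0.7121, 0.193, 0.192], [0.7102, 0.172, 0.192]]
(285, 266, 46, 35) [[0.6611, 0.149, 0.192], [0.6611, 0.1714, 0.192], [0.6516, 0.1603, 0.192]]
(338, 192, 15, 39) [[0.6242, 0.1741, 0.192], [0.6242, 0.1809, 0.192], [0.6151, 0.1773, 0.192]]
```

>>> {"op": "jog_arm", "data": {
  "rows": [-0.65,0.5,0.2,0,0,0,1,0,0,0,0,0,0,1,0,0,0,0,0,0,1]
}}

```text
clock: 3.03
tcp_pos: [0.6633, 0.1586, 0.1645]
tcp_rot: [2.221, 2.221, 0.002]
force: [0.6, -0.2, 0.3]
gripper_width: 0.0948
```

>>> {"op": "jog_arm", "data": {
  "rows": [0,0,0,0,0,0,-1,0,0,0,0,0,0,-1,0,0,0,0,0,0,-1,0,0,0,0,0,0,-1,0,0,0,0,0,0,-1]
}}

```text
clock: 3.45
tcp_pos: [0.6628, 0.159, 0.1637]
tcp_rot: [-2.221, -2.222, -0.0]
force: [-0.3, -0.3, 0.0]
gripper_width: 0.0669
```

>>> {"op": "jog_arm", "data": {
  "rows": [0,0,0,0,0,0,-1,0,0,0,0,0,0,-1,0,0,0,0,0,0,-1,0,0,0,0,0,0,-1,0,0,0,0,0,0,-1]
}}

```text
clock: 3.87
tcp_pos: [0.6629, 0.159, 0.1636]
tcp_rot: [-2.221, -2.222, -0.0]
force: [-0.2, -0.4, -0.2]
gripper_width: 0.0338
```

>>> {"op": "jog_arm", "data": {
  "rows": [0,0,0,0,0,0,-1,0,0,0,0,0,0,-1,0,0,0,0,0,0,-1,0,0,0,0,0,0,-1,0,0,0,0,0,0,-1]
}}

```text
clock: 4.28
tcp_pos: [0.6629, 0.159, 0.1637]
tcp_rot: [-2.221, -2.222, -0.0]
force: [0.2, 0.2, 0.2]
gripper_width: 0.0277
```

>>> {"op": "jog_arm", "data": {
  "rows": [0,0,-0.5,0,0,0,-1,0,0,-1,0,0,0,-1,0,0,-2,0,0,0,-1,0,0,-2,0,0,0,-1,0,0,0,0,0,0,-1]
}}

```text
clock: 4.7
tcp_pos: [0.6643, 0.1592, 0.2236]
tcp_rot: [2.218, 2.219, 0.008]
force: [-0.3, -1.0, 0.9]
gripper_width: 0.0273
```

```bash
python3 - <<'E'
from h import *
state(); b,_=snap("side"); a,_=snap("top")
cv2.imwrite("pics/g2.png",np.hstack([cv2.resize(a[110:210,200:320,::-1],(360,300)),cv2.resize(b[90:210,250:365,::-1],(288,300))]))
E
```

```text
{'clock': 4.7, 'tcp_pos': [0.6643, 0.1592, 0.2236], 'tcp_rot': [2.2182, 2.2191, 0.0083], 'force': [-0.2781, -0.9912, 0.9166], 'gripper_width': 0.0273, 'joint_pos': [0.1386, 0.5658, 1.3962, 0.0, 1.173, -1.4326]}
```

View pics/g2.png

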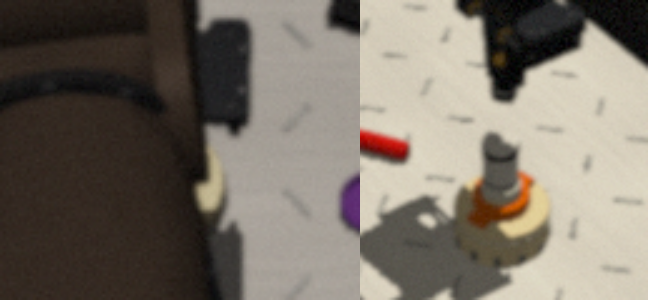

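The regulator is held and the pump stands undisturbed. Next I'll carry it to the red dish.

>>> {"op": "jog_arm", "data": {
  "rows": [-3.0,-0.4,0,0,0,0,-1,-3.9,-0.5,0,0,0,0,-1,-3.9,-0.5,0,0,0,0,-1,-3.9,-0.5,0,0,0,0,-1,-3.9,-0.5,0,0,0,0,-1]
}}

```text
clock: 5.22
tcp_pos: [0.638, -0.0285, 0.2176]
tcp_rot: [-2.22, -2.221, 0.001]
force: [0.7, 0.5, -0.8]
gripper_width: 0.0275
```

>>> {"op": "jog_arm", "data": {
  "rows": [-3.9,-0.5,0,0,0,0,-1,-3.9,-0.4,0,0,0,0,-1,-2.6,-0.3,0,0,0,0,-1,-1,-0.1,0,0,0,0,-1,0,0,3,0,0,0,-1]
}}

```text
clock: 5.63
tcp_pos: [0.6275, -0.1441, 0.1923]
tcp_rot: [2.219, 2.214, 0.005]
force: [0.5, 0.0, -1.2]
gripper_width: 0.0278
```

>>> {"op": "jog_arm", "data": {
  "rows": [0,0,4,0,0,0,-1,0,0,4,0,0,0,-1,0,0,3,0,0,0,-1,0,0,0,0,0,0,-1,0,0,0,0,0,0,-1]
}}

```text
clock: 6.05
tcp_pos: [0.6254, -0.1403, 0.0775]
tcp_rot: [-2.218, -2.22, 0.002]
force: [0.3, -0.1, 0.3]
gripper_width: 0.0276
```

```bash
python3 - <<'E'
from h import *
state(); b,c=snap("side"); w,cw=snap("wrist"); state()
cv2.imwrite("pics/p1.png",np.hstack([cv2.resize(w[180:380,150:490,::-1],(468,275)),cv2.resize(b[180:290,290:420,::-1],(325,275))]))
E
```

```text
{'clock': 6.05, 'tcp_pos': [0.6254, -0.1403, 0.0775], 'tcp_rot': [-2.2184, -2.2201, 0.0021], 'force': [0.2785, -0.1268, 0.2897], 'gripper_width': 0.0276, 'joint_pos': [-0.3237, 0.6674, 1.6406, 0.0002, 0.837, -1.8954]}
{'clock': 6.15, 'tcp_pos': [0.6269, -0.1409, 0.0804], 'tcp_rot': [2.2193, 2.221, 0.0017], 'force': [0.5504, 0.1446, -0.2926], 'gripper_width': 0.0275, 'joint_pos': [-0.3239, 0.6638, 1.6386, 0.0002, 0.837, -1.8955]}
```

View pics/p1.png

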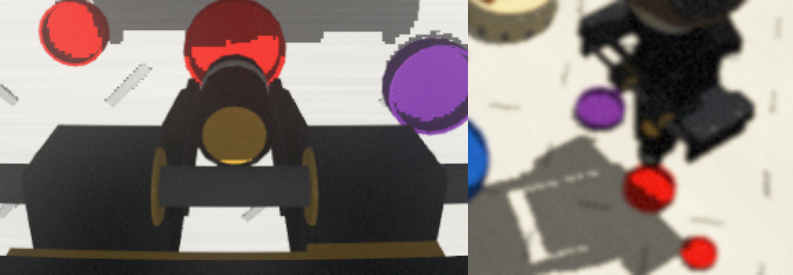

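The regulator is centred over the larger red dish (crop column 235 for both). I'll lower it.

>>> {"op": "jog_arm", "data": {
  "rows": [0,0,2.5,0,0,0,-1,0,0,2.0,0,0,0,-1,0,0,0.8,0,0,0,-1,0,0,0,0,0,0,-1,0,0,0,0,0,0,-1]
}}

```text
clock: 6.57
tcp_pos: [0.6267, -0.1412, 0.0271]
tcp_rot: [2.22, 2.221, 0.001]
force: [0.1, 0.6, -0.5]
gripper_width: 0.0278
```

>>> {"op": "jog_arm", "data": {
  "rows": [0,0,0,0,0,0,-1,0,0,0.2,0,0,0,-1,0,0,0,0,0,0,-1,0,0,0,0,0,0,-1,0,0,0,0,0,0,-1]
}}

```text
clock: 6.98
tcp_pos: [0.6261, -0.1411, 0.0239]
tcp_rot: [2.221, 2.222, 0.0]
force: [-0.7, 0.5, -0.5]
gripper_width: 0.0275
```

Contact is expected at about z = 0.0217, so it is roughly 2 mm off the floor.

>>> {"op": "jog_arm", "data": {
  "rows": [0,0,0.2,0,0,0,-1,0,0,0,0,0,0,-1,0,0,0,0,0,0,-1]
}}

```text
clock: 7.23
tcp_pos: [0.6261, -0.1411, 0.0216]
tcp_rot: [2.221, 2.222, 0.0]
force: [0.9, -1.1, 1.1]
gripper_width: 0.0278
```

>>> {"op": "jog_arm", "data": {
  "rows": [0,0,0.1,0,0,0,-1,0,0,0,0,0,0,-1,0,0,0,0,0,0,-1]
}}

```text
clock: 7.48
tcp_pos: [0.6262, -0.1411, 0.0216]
tcp_rot: [2.22, 2.221, 0.001]
force: [-2.8, 0.5, 9.8]
gripper_width: 0.0276
```

The floor carries it (9.8 N). I'll release.

>>> {"op": "jog_arm", "data": {
  "rows": [0,0,0,0,0,0,0.5,0,0,0,0,0,0,0.5,0,0,0,0,0,0,0.5,0,0,0,0,0,0,0.5,0,0,0,0,0,0,0.5]
}}

```text
clock: 7.9
tcp_pos: [0.6259, -0.141, 0.0204]
tcp_rot: [-2.221, -2.222, 0.0]
force: [-0.2, 0.8, -0.3]
gripper_width: 0.0554
```

>>> {"op": "jog_arm", "data": {
  "rows": [0,0,0,0,0,0,0.5,0,0,0,0,0,0,0.5,0,0,-2,0,0,0,0.5,0,0,-3,0,0,0,0.5,0,0,-4,0,0,0,0.5]
}}

```text
clock: 8.32
tcp_pos: [0.6247, -0.1406, 0.1093]
tcp_rot: [-2.218, -2.219, 0.003]
force: [1.1, 0.4, 0.9]
gripper_width: 0.0712
```

>>> {"op": "jog_arm", "data": {
  "rows": [0,0,-4,0,0,0,0.5,0,0,-4,0,0,0,0.5,3.0,0.4,0,0,0,0,0.5,3.9,0.5,0,0,0,0,0.5,3.9,0.5,0,0,0,0,0.5]
}}

```text
clock: 8.73
tcp_pos: [0.64, -0.0325, 0.1916]
tcp_rot: [2.223, 2.219, 0.002]
force: [-0.1, -1.6, -0.4]
gripper_width: 0.0714
```

>>> {"op": "jog_arm", "data": {
  "rows": [3.9,0.5,0,0,0,0,0.5,3.9,0.5,0,0,0,0,0.5,3.9,0.5,0,0,0,0,0.5,0,0,0,0,0,0,0.5,0,0,0,0,0,0,0.5]
}}

```text
clock: 9.15
tcp_pos: [0.6547, 0.086, 0.1904]
tcp_rot: [-2.217, -2.225, 0.0]
force: [0.6, 0.2, 0.5]
gripper_width: 0.0718
```

```bash
python3 - <<'E'
from h import *
state(); b,c=snap("side"); w,cw=snap("wrist","w3"); state()
cv2.imwrite("pics/p2.png",np.hstack([cv2.resize(w[100:380,150:490,::-1],(468,385)),cv2.resize(b[120:290,270:420,::-1],(330,385))]))
E
```

```text
{'clock': 9.15, 'tcp_pos': [0.6547, 0.086, 0.1904], 'tcp_rot': [-2.2172, -2.2254, 0.0002], 'force': [0.5522, 0.2191, 0.5349], 'gripper_width': 0.0718, 'joint_pos': [0.0306, 0.5644, 1.4927, 0.0, 1.0846, -1.5439]}
{'clock': 9.25, 'tcp_pos': [0.6548, 0.0835, 0.1905], 'tcp_rot': [-2.2208, -2.2219, 0.0005], 'force': [-0.2606, -0.4617, -0.3924], 'gripper_width': 0.0713, 'joint_pos': [0.0269, 0.564, 1.4933, -0.0002, 1.0846, -1.5443]}
```

View pics/p2.png

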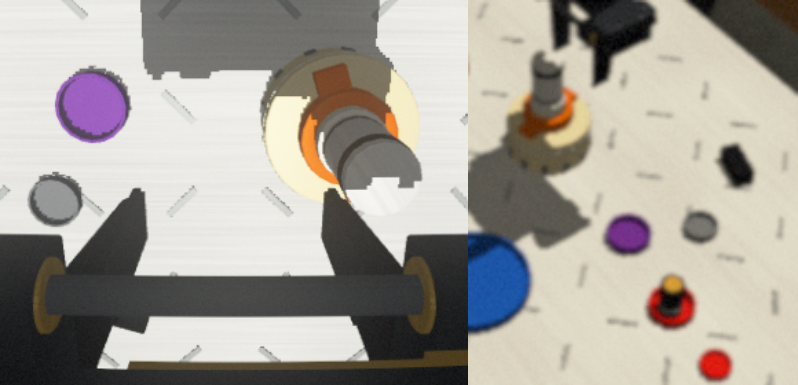

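The regulator stands in the red dish. The pump's top is at about (426,229) in the wrist image, and I'll measure it on z = 0.146.

```bash
python3 - <<'E'
from h import *
c=cam("wrist"); print(ray(c,[[426,229.5],[397,229.5],[456,229.5]],.146).round(4).tolist()); state()
E
```

```text
[[0.6575, 0.156, 0.146], [0.6575, 0.1359, 0.146], [0.6576, 0.1772, 0.146]]
{'clock': 9.25, 'tcp_pos': [0.6548, 0.0835, 0.1905], 'tcp_rot': [-2.2208, -2.2219, 0.0005], 'force': [-0.2606, -0.4617, -0.3924], 'gripper_width': 0.0713, 'joint_pos': [0.0269, 0.564, 1.4933, -0.0002, 1.0846, -1.5443]}
```

>>> {"op": "jog_arm", "data": {
  "rows": [3.0,0.3,0,0,0,0,0.5,3.0,0.3,0,0,0,0,0.5,1.5,0,0,0,0,0,0.5,0,0,0,0,0,0,0.5,0,0,0,0,0,0,0.5]
}}

```text
clock: 9.67
tcp_pos: [0.6608, 0.1582, 0.1905]
tcp_rot: [2.221, 2.222, -0.001]
force: [-0.1, 0.1, 0.4]
gripper_width: 0.071
```

```bash
python3 - <<'E'
from h import *
state(); w,c=snap("wrist")
cv2.imwrite("pics/w4.png",cv2.resize(w[150:380,150:490,::-1],(510,345)))
E
```

```text
{'clock': 9.6667, 'tcp_pos': [0.6608, 0.1582, 0.1905], 'tcp_rot': [2.2208, 2.2221, -0.0007], 'force': [-0.0576, 0.0564, 0.4055], 'gripper_width': 0.071, 'joint_pos': [0.138, 0.5918, 1.4397, -0.0003, 1.1104, -1.4332]}
```

View pics/w4.png

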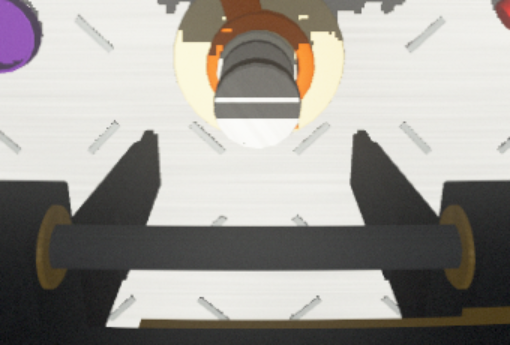

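The pump is centred between the jaws (column 257 against 255). I'll descend and grip.

>>> {"op": "jog_arm", "data": {
  "rows": [0,0,3,0,0,0,0.5,0,0,3,0,0,0,0.5,0,0,1.8,0,0,0,0.5,0,0,0.6,0,0,0,0.5,0,0,0,0,0,0,0.5]
}}

```text
clock: 10.13
tcp_pos: [0.6604, 0.1575, 0.1054]
tcp_rot: [-2.222, -2.219, 0.003]
force: [0.3, 0.4, 1.3]
gripper_width: 0.0713
```

>>> {"op": "jog_arm", "data": {
  "rows": [0,0,0,0,0,0,0.5,0,0,0,0,0,0,-1,0,0,0,0,0,0,-1,0,0,0,0,0,0,-1,0,0,0,0,0,0,-1]
}}

```text
clock: 10.55
tcp_pos: [0.6611, 0.159, 0.1074]
tcp_rot: [2.22, 2.221, 0.002]
force: [0.8, 0.5, -0.5]
gripper_width: 0.0502
```

>>> {"op": "jog_arm", "data": {
  "rows": [0,0,0,0,0,0,-1,0,0,0,0,0,0,-1,0,0,0,0,0,0,-1,0,0,0,0,0,0,-1,0,0,0,0,0,0,-1]
}}

```text
clock: 10.97
tcp_pos: [0.6609, 0.1591, 0.1069]
tcp_rot: [2.221, 2.222, 0.001]
force: [-0.4, 0.0, 5.6]
gripper_width: 0.0397
```

>>> {"op": "jog_arm", "data": {
  "rows": [0,0,-0.5,0,0,0,-1,0,0,-1,0,0,0,-1,0,0,-2,0,0,0,-1,0,0,-2.5,0,0,0,-1,0,0,-2,0,0,0,-1]
}}

```text
clock: 11.38
tcp_pos: [0.6609, 0.159, 0.1885]
tcp_rot: [2.221, 2.222, 0.0]
force: [-0.2, 0.2, -2.7]
gripper_width: 0.0395
```

>>> {"op": "jog_arm", "data": {
  "rows": [-2,-1.0,0,0,0,0,-1,-3.4,-1.8,0,0,0,0,-1,-3.4,-1.8,0,0,0,0,-1,-3.4,-1.8,0,0,0,0,-1,-3.4,-1.8,0,0,0,0,-1]
}}

```text
clock: 11.8
tcp_pos: [0.5778, 0.0018, 0.1872]
tcp_rot: [2.22, 2.222, 0.0]
force: [1.3, -0.0, -2.4]
gripper_width: 0.0399
```

>>> {"op": "jog_arm", "data": {
  "rows": [-3.4,-1.8,0,0,0,0,-1,-3.4,-1.8,0,0,0,0,-1,-3.4,-1.8,0,0,0,0,-1,-3.4,-1.8,0,0,0,0,-1,-3.4,-1.8,0,0,0,0,-1]
}}

```text
clock: 12.22
tcp_pos: [0.4879, -0.1685, 0.1873]
tcp_rot: [2.22, 2.222, 0.0]
force: [0.6, -0.6, -2.9]
gripper_width: 0.0399
```

>>> {"op": "jog_arm", "data": {
  "rows": [-3.4,-1.8,0,0,0,0,-1,-3.4,-1.8,0,0,0,0,-1,-2,-1,0,0,0,0,-1,-0.8,-0.7,0,0,0,0,-1,0,0,0,0,0,0,-1]
}}

```text
clock: 12.63
tcp_pos: [0.435, -0.2645, 0.187]
tcp_rot: [2.224, 2.219, -0.0]
force: [0.6, -0.1, -2.9]
gripper_width: 0.0396
```

```bash
python3 - <<'E'
from h import *
state(); b,c=snap("side"); w,cw=snap("wrist"); state()
cv2.imwrite("pics/p3.png",np.hstack([cv2.resize(w[100:380,150:490,::-1],(468,385)),cv2.resize(b[200:370,260:410,::-1],(330,385))]))
E
```

```text
{'clock': 12.6333, 'tcp_pos': [0.435, -0.2645, 0.187], 'tcp_rot': [2.2239, 2.2188, -0.0001], 'force': [0.5699, -0.1274, -2.8574], 'gripper_width': 0.0396, 'joint_pos': [-0.6761, 0.361, 1.8725, -0.0001, 0.908, -2.2445]}
{'clock': 12.7333, 'tcp_pos': [0.4361, -0.2626, 0.1868], 'tcp_rot': [-2.2217, -2.2211, -0.0005], 'force': [-0.5029, 0.5115, -1.7728], 'gripper_width': 0.0396, 'joint_pos': [-0.672, 0.3612, 1.8725, 0.0004, 0.9079, -2.2428]}
```

View pics/p3.png

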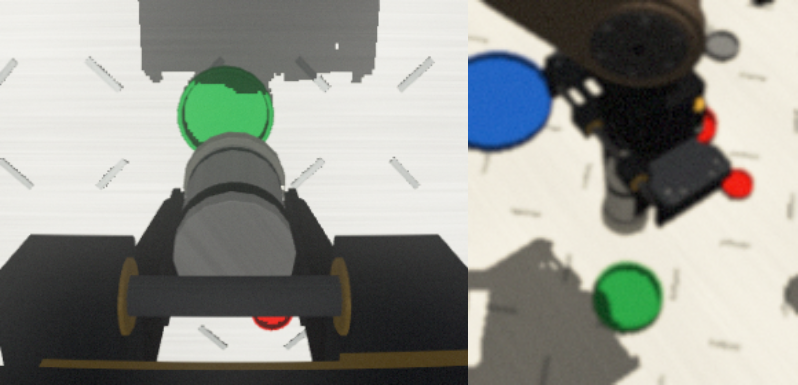

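The pump is held upright. The cradle centre is about 7 mm toward −y, which agrees with the computed target. I'll shift and lower.

>>> {"op": "jog_arm", "data": {
  "rows": [-0.65,0,2,0,0,0,-1,0,0,4,0,0,0,-1,0,0,4,0,0,0,-1,0,0,2.5,0,0,0,-1,0,0,0,0,0,0,-1]
}}

```text
clock: 13.15
tcp_pos: [0.4351, -0.2669, 0.0576]
tcp_rot: [-2.214, -2.218, 0.001]
force: [-1.2, 0.2, -2.5]
gripper_width: 0.0396
```

>>> {"op": "jog_arm", "data": {
  "rows": [0,0,1.2,0,0,0,-1,0,0,0.8,0,0,0,-1,0,0,0,0,0,0,-1,0,0,0,0,0,0,-1]
}}

```text
clock: 13.48
tcp_pos: [0.4366, -0.2693, 0.0424]
tcp_rot: [2.22, 2.222, 0.0]
force: [0.0, 0.0, -3.3]
gripper_width: 0.0395
```

>>> {"op": "jog_arm", "data": {
  "rows": [0,0,0.4,0,0,0,-1,0,0,0.2,0,0,0,-1,0,0,0,0,0,0,-1,0,0,0,0,0,0,-1]
}}

```text
clock: 13.82
tcp_pos: [0.436, -0.2696, 0.0358]
tcp_rot: [2.221, 2.222, 0.0]
force: [-0.6, 1.0, -2.4]
gripper_width: 0.0398
```

>>> {"op": "jog_arm", "data": {
  "rows": [0,0,0.15,0,0,0,-1,0,0,0,0,0,0,-1,0,0,0,0,0,0,-1]
}}

```text
clock: 14.07
tcp_pos: [0.4362, -0.2698, 0.0349]
tcp_rot: [2.22, 2.221, 0.0]
force: [-1.8, 1.1, 7.2]
gripper_width: 0.0396
```

Contact at the expected height. I'll release, rise and return over the stack with the jaws fully open.

>>> {"op": "jog_arm", "data": {
  "rows": [0,0,0,0,0,0,0.5,0,0,0,0,0,0,0.5,0,0,0,0,0,0,0.5,0,0,0,0,0,0,0.5,0,0,0,0,0,0,0.5]
}}

```text
clock: 14.48
tcp_pos: [0.436, -0.2696, 0.034]
tcp_rot: [-2.221, -2.222, -0.0]
force: [0.6, -0.6, 0.3]
gripper_width: 0.0673
```

>>> {"op": "jog_arm", "data": {
  "rows": [0,0,-2,0,0,0,0.5,0,0,-3,0,0,0,0.5,0,0,-4,0,0,0,0.5,0,0,-4,0,0,0,0.5,0,0,-2,0,0,0,1]
}}

```text
clock: 14.9
tcp_pos: [0.4367, -0.2701, 0.1882]
tcp_rot: [2.218, 2.219, 0.001]
force: [0.7, 0.0, 0.5]
gripper_width: 0.0744
```

>>> {"op": "jog_arm", "data": {
  "rows": [2,1.0,0,0,0,0,1,3.4,1.8,0,0,0,0,1,3.4,1.8,0,0,0,0,1,3.4,1.8,0,0,0,0,1,3.4,1.8,0,0,0,0,1]
}}

```text
clock: 15.32
tcp_pos: [0.5184, -0.112, 0.1842]
tcp_rot: [2.222, 2.221, 0.0]
force: [1.1, -0.4, 0.7]
gripper_width: 0.095
```

>>> {"op": "jog_arm", "data": {
  "rows": [3.4,1.8,0,0,0,0,1,3.4,1.8,0,0,0,0,1,3.4,1.8,0,0,0,0,1,3.4,1.8,0,0,0,0,1,3.4,1.8,0,0,0,0,1]
}}

```text
clock: 15.73
tcp_pos: [0.6084, 0.0584, 0.184]
tcp_rot: [-2.221, -2.222, 0.0]
force: [-0.0, -0.4, 0.1]
gripper_width: 0.095
```

>>> {"op": "jog_arm", "data": {
  "rows": [3.4,1.8,0,0,0,0,1,3.4,1.8,0,0,0,0,1,2,1,0,0,0,0,1,0.8,0.7,0,0,0,0,1,0,0,0,0,0,0,1]
}}

```text
clock: 16.15
tcp_pos: [0.6614, 0.1541, 0.1834]
tcp_rot: [-2.218, -2.224, 0.0]
force: [0.1, 0.9, 0.9]
gripper_width: 0.0951
```

```bash
python3 - <<'E'
from h import *
w,cw=snap("wrist","w5"); state(); b,c=snap("side"); o=state()
cv2.imwrite("pics/p4.png",np.hstack([cv2.resize(w[0:300,130:510,::-1],(500,395)),cv2.resize(b[230:370,250:350,::-1],(282,395))]))
h=cv2.cvtColor(w,cv2.COLOR_RGB2HSV); m=cv2.inRange(h,(4,150,60),(16,255,255))
n,l,s,ce=cv2.connectedComponentsWithStats(m)
for i in range(1,n):
    if s[i,4]>50: print(s[i].tolist(),ce[i].round(1))
E
```

```text
{'clock': 16.2, 'tcp_pos': [0.6607, 0.1526, 0.1835], 'tcp_rot': [-2.2196, -2.2227, 0.0012], 'force': [-0.3354, 0.0325, -0.078], 'gripper_width': 0.095, 'joint_pos': [0.1297, 0.5965, 1.4506, -0.0002, 1.0953, -1.4425]}
{'clock': 16.25, 'tcp_pos': [0.6604, 0.1517, 0.1837], 'tcp_rot': [-2.2207, -2.2215, 0.0013], 'force': [0.0957, 0.0931, -0.1429], 'gripper_width': 0.0951, 'joint_pos': [0.1285, 0.5957, 1.4517, -0.0002, 1.0952, -1.4426]}
[292, 140, 73, 103, 2774] [327.6 190.7]
```

View pics/p4.png

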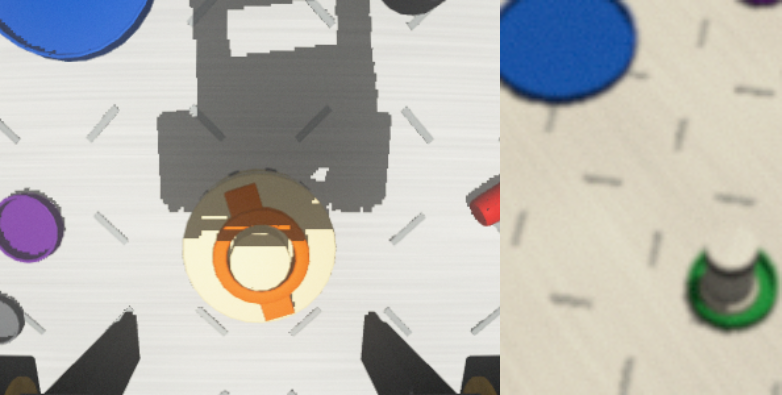

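The pump stands in the green cradle. The ring's lugs run from (240,187) to (279,316) in the crop. I'll compute the centre and yaw.

```bash
python3 - <<'E'
from h import *
w=cv2.imread("pics/w5.png")[:,:,::-1]; _,c=snap("wrist"); o=state()
# pose at w5 time: same rotation, TCP moved since
T=c[2].copy(); T[:3,3]+=np.array([0.6611,.1535,.1835])-o["tcp_pos"]; c=(c[0],c[1],T)
h=cv2.cvtColor(w,cv2.COLOR_RGB2HSV); m=cv2.inRange(h,(4,150,60),(16,255,255))
v,u=np.nonzero(m); P=ray(c,np.c_[u,v],.062)[:,:2]; 
(cx,cy),s,a=cv2.minAreaRect(P.astype(np.float32)*1000); print("rect",cx,cy,s,a)
d=P-[cx/1000,cy/1000]; rr=np.hypot(*d.T); f=d[rr>.038]; ang=np.degrees(np.arctan2(f[:,1],f[:,0]))
lo=f[f[:,0]<0].mean(0); hi=f[f[:,0]>0].mean(0); e=hi-lo; print("yaw",np.degrees(np.arctan2(e[1],e[0])),"mid",(lo+hi)/2+[cx/1000,cy/1000])
m2=cv2.inRange(h,(15,20,60),(35,110,255)); m2[:130]=0;m2[250:]=0;m2[:,:260]=0;m2[:,390:]=0
k=max(cv2.findContours(m2|m,cv2.RETR_EXTERNAL,cv2.CHAIN_APPROX_NONE)[0],key=cv2.contourArea); x,y,ww,hh=cv2.boundingRect(k)
q=ray(c,[[x,y+hh/2],[x+ww,y+hh/2],[x+ww/2,y],[x+ww/2,y+hh]],.05)[:,:2]; print("pot",(x,y,ww,hh),q.round(4).tolist())
E
```

```text
{'clock': 16.3, 'tcp_pos': [0.6604, 0.1512, 0.184], 'tcp_rot': [-2.2217, -2.2207, 0.0011], 'force': [0.1741, 0.2807, 0.0062], 'gripper_width': 0.0951, 'joint_pos': [0.1278, 0.5951, 1.452, -0.0001, 1.0952, -1.4425]}
rect 658.829345703125 161.0498046875 (65.62005615234375, 90.38875579833984) 77.04679870605469
yaw 17.370451710959625 mid [0.65884659 0.1604185 ]
pot (268, 130, 118, 116) [[0.6568, 0.1049], [0.6567, 0.215], [0.6037, 0.1596], [0.7154, 0.1603]]
```

>>> {"op": "jog_arm", "data": {
  "rows": [0.95,-0.15,0,0,0,0,1,0,0,0,0,0,-5.5,1,0,0,0,0,0,-5.5,1,0,0,0,0,0,-5.5,1,0,0,0,0,0,0,1]
}}

```text
clock: 16.72
tcp_pos: [0.659, 0.1614, 0.1845]
tcp_rot: [1.875, 2.52, 0.0]
force: [-0.6, 0.3, 0.1]
gripper_width: 0.0951
```

>>> {"op": "jog_arm", "data": {
  "rows": [0,0,3,0,0,0,1,0,0,4,0,0,0,1,0,0,3,0,0,0,1,0,0,0,0,0,0,1,0,0,0,0,0,0,1]
}}

```text
clock: 17.13
tcp_pos: [0.6589, 0.1616, 0.0837]
tcp_rot: [-1.882, -2.514, 0.002]
force: [-0.2, -0.3, 1.6]
gripper_width: 0.0951
```

```bash
python3 - <<'E'
from h import *
o=state(); print(R.from_rotvec(o["tcp_rot"]).as_matrix().round(3)); w,cw=snap("wrist","w6"); state()
cv2.imwrite("pics/p5.png",cv2.resize(w[50:380,130:510,::-1],(570,495)))
E
```

```text
{'clock': 17.1333, 'tcp_pos': [0.6589, 0.1616, 0.0837], 'tcp_rot': [-1.8817, -2.5136, 0.0024], 'force': [-0.2069, -0.3052, 1.6334], 'gripper_width': 0.0951, 'joint_pos': [0.1432, 0.7041, 1.5346, 0.0001, 0.9052, -1.7132]}
[[-0.282  0.96  -0.002]
 [ 0.96   0.282 -0.   ]
 [ 0.    -0.002 -1.   ]]
{'clock': 17.1833, 'tcp_pos': [0.6599, 0.1618, 0.0855], 'tcp_rot': [1.8817, 2.515, 0.0011], 'force': [-0.0065, 0.3528, -0.1984], 'gripper_width': 0.0949, 'joint_pos': [0.1432, 0.7022, 1.5331, 0.0001, 0.9054, -1.7138]}
```

View pics/p5.png

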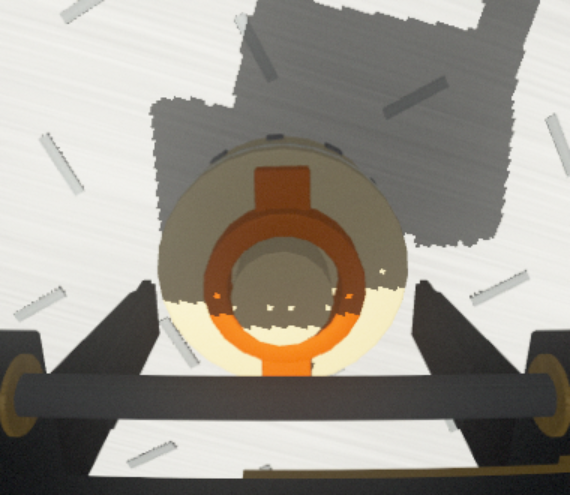

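The jaws are aligned with the ring: lugs vertical, ring column 284 equal to the jaw centre 284. I'll descend and grip.

>>> {"op": "jog_arm", "data": {
  "rows": [0,0,2,0,0,0,1,0,0,0.9,0,0,0,1,0,0,0,0,0,0,1,0,0,0,0,0,0,1,0,0,0,0,0,0,1]
}}

```text
clock: 17.6
tcp_pos: [0.66, 0.1621, 0.0566]
tcp_rot: [1.879, 2.516, 0.002]
force: [-0.1, 0.4, 0.2]
gripper_width: 0.0951
```

>>> {"op": "jog_arm", "data": {
  "rows": [0,0,0,0,0,0,-1,0,0,0,0,0,0,-1,0,0,0,0,0,0,-1,0,0,0,0,0,0,-1,0,0,0,0,0,0,-1]
}}

```text
clock: 18.02
tcp_pos: [0.6594, 0.162, 0.0553]
tcp_rot: [1.879, 2.517, 0.0]
force: [-0.2, -0.0, 0.4]
gripper_width: 0.0672
```

>>> {"op": "jog_arm", "data": {
  "rows": [0,0,0,0,0,0,-1,0,0,0,0,0,0,-1,0,0,0,0,0,0,-1]
}}

```text
clock: 18.27
tcp_pos: [0.6594, 0.162, 0.0553]
tcp_rot: [1.879, 2.518, 0.0]
force: [-0.4, 0.2, 2.5]
gripper_width: 0.066
```

>>> {"op": "jog_arm", "data": {
  "rows": [0,0,-0.5,0,0,0,-1,0,0,-1,0,0,0,-1,0,0,-1.5,0,0,0,-1,0,0,-2,0,0,0,-1,0,0,-2,0,0,0,-1]
}}

```text
clock: 18.68
tcp_pos: [0.6592, 0.162, 0.1264]
tcp_rot: [-1.879, -2.517, 0.0]
force: [-0.1, -0.7, -0.7]
gripper_width: 0.066
```

>>> {"op": "jog_arm", "data": {
  "rows": [1.3,-1.3,-0.5,0,0,0,-1,2.6,-2.6,0,0,0,0,-1,2.6,-2.6,0,0,0,0,-1,2.6,-2.6,0,0,0,0,-1,2.6,-2.6,0,0,0,0,-1]
}}

```text
clock: 19.1
tcp_pos: [0.5125, 0.2413, 0.131]
tcp_rot: [1.88, 2.517, 0.001]
force: [-0.0, 0.8, -0.2]
gripper_width: 0.0663
```

>>> {"op": "jog_arm", "data": {
  "rows": [2.6,-2.6,0,0,0,0,-1,1.5,-1.5,0,0,0,0,-1,0,0,0,0,0,0,-1,0,0,0,0,0,0,-1,0,0,0,0,0,0,-1]
}}

```text
clock: 19.52
tcp_pos: [0.4639, 0.2686, 0.1308]
tcp_rot: [1.879, 2.517, 0.002]
force: [0.3, -0.1, 0.1]
gripper_width: 0.0663
```

```bash
python3 - <<'E'
from h import *
b,c=snap("side"); w,cw=snap("wrist"); o=state(); M=R.from_rotvec(o["tcp_rot"]).as_matrix(); print("tool shift cm",(M.T@(np.array([.4633,.2697,.05])-o["tcp_pos"])*100).round(2))
cv2.imwrite("pics/p6.png",np.hstack([cv2.resize(w[50:380,130:510,::-1],(455,395)),cv2.resize(b[100:240,180:300,::-1],(338,395))]))
E
```

```text
{'clock': 19.6167, 'tcp_pos': [0.464, 0.2681, 0.1304], 'tcp_rot': [1.8803, 2.5163, 0.001], 'force': [0.4262, -0.1164, -0.3998], 'gripper_width': 0.066, 'joint_pos': [0.4007, 0.4718, 1.8694, 0.0, 0.7996, -1.4574]}
tool shift cm [ 0.17 -0.03  8.04]
```

View pics/p6.png

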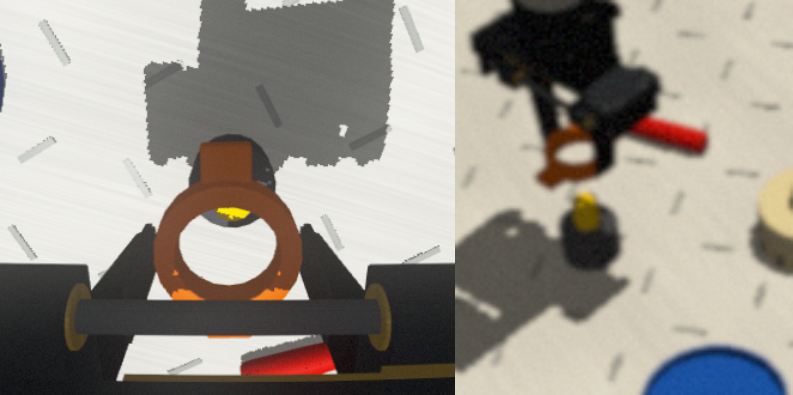

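The ring hangs level, nearly centred over the post (about 2 mm to correct). I'll lower it.

>>> {"op": "jog_arm", "data": {
  "rows": [0.2,0,2,0,0,0,-1,0,0,2.5,0,0,0,-1,0,0,2,0,0,0,-1,0,0,1,0,0,0,-1,0,0,0,0,0,0,-1]
}}

```text
clock: 20.03
tcp_pos: [0.4622, 0.2696, 0.0532]
tcp_rot: [-1.88, -2.515, 0.005]
force: [0.8, -0.0, -0.4]
gripper_width: 0.0664
```

>>> {"op": "jog_arm", "data": {
  "rows": [0,0,0.4,0,0,0,-1,0,0,0.3,0,0,0,-1,0,0,0,0,0,0,-1,0,0,0,0,0,0,-1]
}}

```text
clock: 20.37
tcp_pos: [0.4627, 0.2705, 0.0487]
tcp_rot: [1.879, 2.517, 0.001]
force: [0.4, 0.3, -0.6]
gripper_width: 0.066
```

>>> {"op": "jog_arm", "data": {
  "rows": [0,0,0.2,0,0,0,-1,0,0,0,0,0,0,-1,0,0,0,0,0,0,-1]
}}

```text
clock: 20.62
tcp_pos: [0.4624, 0.2705, 0.0464]
tcp_rot: [1.879, 2.518, 0.001]
force: [-0.6, 0.4, -0.6]
gripper_width: 0.0661
```

>>> {"op": "jog_arm", "data": {
  "rows": [0,0,0.1,0,0,0,-1,0,0,0,0,0,0,-1,0,0,0,0,0,0,-1]
}}

```text
clock: 20.87
tcp_pos: [0.4625, 0.2705, 0.0452]
tcp_rot: [1.879, 2.517, 0.001]
force: [0.3, 0.1, 1.5]
gripper_width: 0.0664
```

At the drum. I'll release, rise and go back over the pot.

>>> {"op": "jog_arm", "data": {
  "rows": [0,0,0,0,0,0,1,0,0,0,0,0,0,1,0,0,0,0,0,0,1,0,0,0,0,0,0,1,0,0,0,0,0,0,1]
}}

```text
clock: 21.28
tcp_pos: [0.4624, 0.2704, 0.0451]
tcp_rot: [-1.879, -2.517, 0.0]
force: [0.4, 0.7, 0.0]
gripper_width: 0.0927
```

>>> {"op": "jog_arm", "data": {
  "rows": [0,0,-2,0,0,0,1,0,0,-3,0,0,0,1,0,0,-4,0,0,0,1,0,0,-3,0,0,0,1,0,0,0,0,0,0,1]
}}

```text
clock: 21.7
tcp_pos: [0.4643, 0.2713, 0.1706]
tcp_rot: [1.877, 2.514, 0.012]
force: [-0.3, -0.7, 0.2]
gripper_width: 0.0951
```

>>> {"op": "jog_arm", "data": {
  "rows": [-1.4,1.3,0,0,0,0,1,-2.6,2.6,0,0,0,0,1,-2.6,2.6,0,0,0,0,1,-2.6,2.6,0,0,0,0,1,-2.6,2.6,0,0,0,0,1]
}}

```text
clock: 22.12
tcp_pos: [0.6093, 0.1896, 0.1647]
tcp_rot: [-1.879, -2.518, 0.0]
force: [0.1, -0.1, 0.1]
gripper_width: 0.0949
```

>>> {"op": "jog_arm", "data": {
  "rows": [-2.6,2.6,0,0,0,0,0.5,-1.7,1.4,0,0,0,0,0.5,0,0,0,0,0,0,0.5,0,0,0,0,0,0,0.5,0,0,0,0,0,0,0.5]
}}

```text
clock: 22.53
tcp_pos: [0.6578, 0.161, 0.1645]
tcp_rot: [-1.879, -2.517, 0.001]
force: [-0.9, 0.5, 0.4]
gripper_width: 0.0725
```

```bash
python3 - <<'E'
from h import *
b,c=snap("side"); w,cw=snap("wrist","w7"); o=state()
cv2.imwrite("pics/p7.png",np.hstack([cv2.resize(w[50:380,130:510,::-1],(455,395)),cv2.resize(b[100:240,180:300,::-1],(338,395))]))
E
```

```text
{'clock': 22.6333, 'tcp_pos': [0.6578, 0.1615, 0.1651], 'tcp_rot': [-1.8778, -2.5181, 0.0003], 'force': [0.3461, 0.5304, 0.1205], 'gripper_width': 0.0717, 'joint_pos': [0.1433, 0.6129, 1.4721, 0.0002, 1.057, -1.7169]}
```

View pics/p7.png

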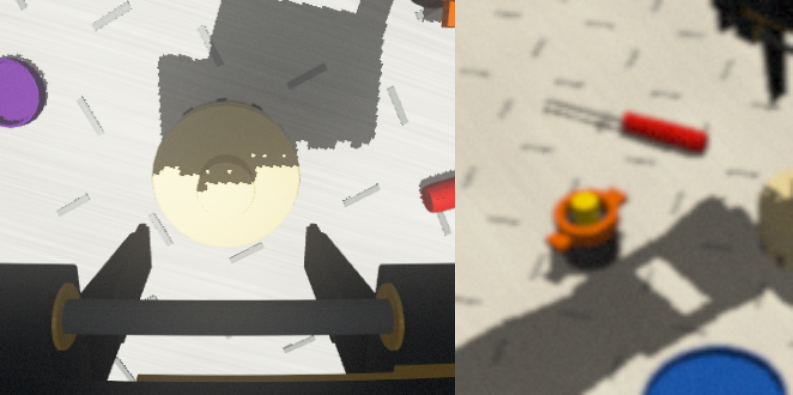

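The ring lies flat over the post, and the pot's neck is centred between the jaws (226 against 227). I'll descend and grip the neck.

>>> {"op": "jog_arm", "data": {
  "rows": [0,0.15,3,0,0,0,0.5,0,0,4,0,0,0,0.5,0,0,2.5,0,0,0,0.5,0,0,1.2,0,0,0,0.5,0,0,0,0,0,0,0.5]
}}

```text
clock: 23.05
tcp_pos: [0.6586, 0.1616, 0.0558]
tcp_rot: [-1.876, -2.516, 0.004]
force: [-0.0, -0.1, 0.3]
gripper_width: 0.071
```

>>> {"op": "jog_arm", "data": {
  "rows": [0,0,0.3,0,0,0,0.5,0,0,0,0,0,0,0.5,0,0,0,0,0,0,0.5]
}}

```text
clock: 23.3
tcp_pos: [0.6608, 0.1615, 0.0569]
tcp_rot: [1.878, 2.516, 0.003]
force: [-0.1, 0.3, -0.2]
gripper_width: 0.0714
```

>>> {"op": "jog_arm", "data": {
  "rows": [0,0,0,0,0,0,-1,0,0,0,0,0,0,-1,0,0,0,0,0,0,-1,0,0,0,0,0,0,-1,0,0,0,0,0,0,-1]
}}

```text
clock: 23.72
tcp_pos: [0.6602, 0.1612, 0.0553]
tcp_rot: [1.879, 2.517, 0.0]
force: [1.1, 0.0, 0.4]
gripper_width: 0.0432
```

>>> {"op": "jog_arm", "data": {
  "rows": [0,0,0,0,0,0,-1,0,0,0,0,0,0,-1,0,0,0,0,0,0,-1,0,0,0,0,0,0,-1]
}}

```text
clock: 24.05
tcp_pos: [0.6602, 0.1611, 0.0552]
tcp_rot: [1.879, 2.517, 0.0]
force: [0.2, -1.5, 1.7]
gripper_width: 0.0396
```

>>> {"op": "jog_arm", "data": {
  "rows": [0,0,-0.3,0,0,0,-1,0,0,-0.7,0,0,0,-1,0,0,-1.2,0,0,0,-1,0,0,-1.5,0,0,0,-1,0,0,-1.2,0,0,0,-1]
}}

```text
clock: 24.47
tcp_pos: [0.6604, 0.1613, 0.106]
tcp_rot: [1.879, 2.517, 0.001]
force: [-0.3, 0.0, -3.2]
gripper_width: 0.0397
```

>>> {"op": "jog_arm", "data": {
  "rows": [-0.5,-1.5,0,0,0,0,-1,-0.9,-2.8,0,0,0,0,-1,-1.0,-3.1,0,0,0,0,-1,-1.0,-3.1,0,0,0,0,-1,-1.0,-3.1,0,0,0,0,-1]
}}

```text
clock: 24.88
tcp_pos: [0.5411, 0.0798, 0.1051]
tcp_rot: [1.878, 2.517, 0.001]
force: [1.2, 0.6, -2.0]
gripper_width: 0.0392
```

>>> {"op": "jog_arm", "data": {
  "rows": [-1.0,-3.1,0,0,0,0,-1,-1.0,-3.1,0,0,0,0,-1,-0.8,-2.4,0,0,0,0,-1,-0.5,-1.5,0,0,0,0,-1,0,0,0,0,0,0,-1]
}}

```text
clock: 25.3
tcp_pos: [0.4527, 0.0189, 0.1051]
tcp_rot: [-1.881, -2.516, 0.0]
force: [-0.5, 0.5, -2.0]
gripper_width: 0.0393
```

```bash
python3 - <<'E'
from h import *
b,c=snap("side"); w,cw=snap("wrist"); o=state(); M=R.from_rotvec(o["tcp_rot"]).as_matrix(); print("tool shift cm",(M.T@(np.array([.4545,.0203,.0592])-o["tcp_pos"])*100).round(2))
cv2.imwrite("pics/p8.png",np.hstack([cv2.resize(w[0:380,130:510,::-1],(395,395)),cv2.resize(b[130:290,190:340,::-1],(370,395))]))
E
```

```text
{'clock': 25.4, 'tcp_pos': [0.4555, 0.0197, 0.1051], 'tcp_rot': [1.8795, 2.5153, 0.0018], 'force': [-0.2089, 0.161, -2.1065], 'gripper_width': 0.0392, 'joint_pos': [-0.1019, 0.4207, 2.0808, 0.0003, 0.6381, -1.9603]}
tool shift cm [ 0.09 -0.08  4.59]
```

View pics/p8.png

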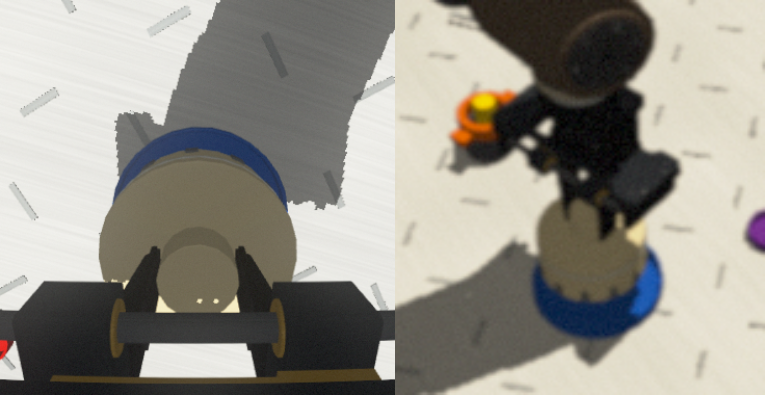

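The pot hangs upright over the tray, and the images and numbers agree to about 1 mm. I'll lower it.

>>> {"op": "jog_arm", "data": {
  "rows": [0.1,-0.1,1,0,0,0,-1,0,0,1.5,0,0,0,-1,0,0,1.0,0,0,0,-1,0,0,0.5,0,0,0,-1,0,0,0,0,0,0,-1]
}}

```text
clock: 25.82
tcp_pos: [0.454, 0.021, 0.0635]
tcp_rot: [-1.878, -2.517, 0.001]
force: [0.5, -0.5, -2.3]
gripper_width: 0.0396
```

>>> {"op": "jog_arm", "data": {
  "rows": [0,0,0.3,0,0,0,-1,0,0,0,0,0,0,-1,0,0,0,0,0,0,-1]
}}

```text
clock: 26.07
tcp_pos: [0.4539, 0.0207, 0.0615]
tcp_rot: [1.879, 2.517, 0.001]
force: [-0.2, -0.6, -2.9]
gripper_width: 0.0393
```

>>> {"op": "jog_arm", "data": {
  "rows": [0,0,0.2,0,0,0,-1,0,0,0,0,0,0,-1,0,0,0,0,0,0,-1]
}}

```text
clock: 26.32
tcp_pos: [0.4536, 0.0206, 0.0592]
tcp_rot: [1.879, 2.517, 0.0]
force: [0.6, 0.9, -1.4]
gripper_width: 0.0397
```

>>> {"op": "jog_arm", "data": {
  "rows": [0,0,0.1,0,0,0,-1,0,0,0,0,0,0,-1,0,0,0,0,0,0,-1]
}}

```text
clock: 26.57
tcp_pos: [0.4537, 0.0206, 0.0591]
tcp_rot: [1.879, 2.517, 0.001]
force: [-3.9, 0.4, 15.4]
gripper_width: 0.0394
```

Contact. I'll release and rise clear.

>>> {"op": "jog_arm", "data": {
  "rows": [0,0,-0.1,0,0,0,0.5,0,0,0,0,0,0,0.5,0,0,0,0,0,0,0.5,0,0,0,0,0,0,0.5,0,0,0,0,0,0,0.5]
}}

```text
clock: 26.98
tcp_pos: [0.4536, 0.0206, 0.059]
tcp_rot: [-1.879, -2.517, -0.0]
force: [-1.0, 0.7, -1.1]
gripper_width: 0.0671
```

>>> {"op": "jog_arm", "data": {
  "rows": [0,0,-1,0,0,0,0.5,0,0,-3,0,0,0,0.5,0,0,-4,0,0,0,0.5,0,0,-4,0,0,0,0.5,0,0,-3,0,0,0,0.5]
}}

```text
clock: 27.4
tcp_pos: [0.4536, 0.0206, 0.2119]
tcp_rot: [1.878, 2.516, 0.001]
force: [1.6, 0.2, -0.4]
gripper_width: 0.071
```

>>> {"op": "jog_arm", "data": {
  "rows": [3.5,2,0,0,0,0,0.5,3.5,2,0,0,0,0,0.5,3.5,2,0,0,0,0,0.5,3.5,2,0,0,0,0,0.5,3.5,2,0,0,0,0,0.5]
}}

```text
clock: 27.82
tcp_pos: [0.4997, 0.2188, 0.2092]
tcp_rot: [1.879, 2.517, 0.0]
force: [1.4, -0.4, 0.4]
gripper_width: 0.0714
```

>>> {"op": "jog_arm", "data": {
  "rows": [0,0,0,0,0,0,0.5,0,0,0,0,0,0,0.5,0,0,0,0,0,0,0.5,0,0,0,0,0,0,0.5,0,0,0,0,0,0,0.5]
}}

```text
clock: 28.23
tcp_pos: [0.4996, 0.2157, 0.2092]
tcp_rot: [-1.881, -2.516, 0.0]
force: [0.6, 0.5, 0.4]
gripper_width: 0.0709
```

```bash
python3 - <<'E'
from h import *
state(); b,c=snap("side","end"); a,ct=snap("top","endt")
cv2.imwrite("pics/p9.png",np.hstack([cv2.resize(a[120:290,180:480,::-1],(480,272)),cv2.resize(b[110:360,200:470,::-1],(294,272))]))
h=cv2.cvtColor(b,cv2.COLOR_RGB2HSV)
m=cv2.inRange(h,(10,120,100),(21,255,255))
for k in cv2.findContours(m,cv2.RETR_EXTERNAL,cv2.CHAIN_APPROX_NONE)[0]:
    if 8<cv2.contourArea(k)<300:
        (u,v),r_=cv2.minEnclosingCircle(k); print((u,v),"z.05",ray(c,[[u,v]],.05)[0][:2].round(3),"z.058",ray(c,[[u,v]],.058)[0][:2].round(3))
E
```

```text
{'clock': 28.2333, 'tcp_pos': [0.4996, 0.2157, 0.2092], 'tcp_rot': [-1.8811, -2.5161, 0.0001], 'force': [0.6085, 0.4673, 0.3847], 'gripper_width': 0.0709, 'joint_pos': [0.2862, 0.3824, 1.7644, -0.0, 0.9949, -1.5714]}
(362.5714416503906, 245.85714721679688) z.05 [ 0.624 -0.142] z.058 [ 0.619 -0.147]
(230.0, 172.125) z.05 [0.481 0.28 ] z.058 [0.477 0.272]
```

View pics/p9.png

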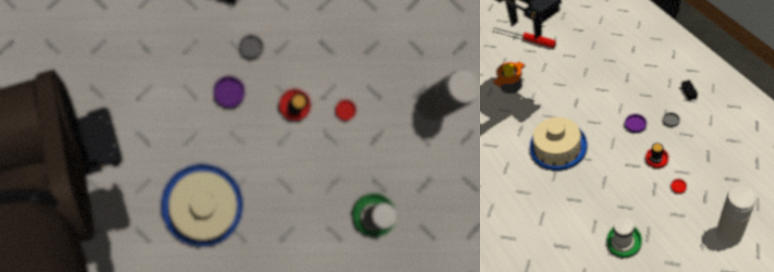

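The views show the regulator, pump and pot upright in their places, the ring on its post, and the can and screwdriver where they were. I'm handing in.

```bash
python3 -c "
from station import r
print(r.close_job())"
```

```text
the job is handed in; nothing more can be done
None
```

I took the stack apart in the order asked and handed the job in at about 28 s of the 114 s allowed. The regulator went into the larger red dish, the pump into the green cradle, the ring over the yellow post, and the pot into the blue tray. The hand-in reported no verdict.

- **Setting down:** The regulator, pump and pot met the floor within about 1 mm of the expected height, with forces of about 7 to 15 N. The ring's contact on the drum was faint (1.5 N), though its height was right, and a later picture showed it lying flat over the post.
- **Position:** The gripper released each part within about 2 mm of the centre I had measured for its place. The regulator was also measured after release, at about 2 mm from the middle of its dish. The pump, ring and pot were only checked by eye.
- **Last pictures:** All parts were standing, the screwdriver and spray can looked unmoved, and the gripper was open and clear at 0.21 m height. In the final pictures the post is partly shadowed by the arm, and the top view shows it not at all. The colour measurement there mixed the yellow post with the orange ring (about 10 to 20 mm off), so I relied on the earlier picture for the ring.

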